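# Put the stray remedies back in the counter tray

### The job

Three glass containers have strayed from the divided tray on the shop counter. Stand each one upright in the tray, in the compartment that already holds one of the same shape and size, setting it down rather than dropping it and keeping what is in the tray standing in its compartment. The other three on the paper have no match in the tray: leave them standing where they are.

Things in the scene. Friction and masses are not known exactly. Their poses are not given: they have to be found in the camera images.
- tray: Open divided tray of pale wood, fixed; outside 172 (its x) by 306 (y) by 45 mm high, floor and walls 6 mm thick. Two full-height dividers make three compartments in a row, each 160 (x) by 94 mm (y), centred at y = -100, 0, 100 mm; each holds one container in its +x half, the -x half (middle x = -40 mm) is empty. The -x side, with brass card frames, faces the robot. Origin: centre of underside.
- bottle_in_tray: The bottle already in the tray, in the +x half of one of the compartments (which one varies): round bottle, 46 mm diameter, 96 mm tall overall: straight body to 62 mm, then shoulder and neck, and a screw cap 28 mm in diameter over the top 18 mm. Amber glass, cream paper label, black cap. About 0.2 kg. Origin: centre of its underside, z up when standing.
- jar_in_tray: The jar already in the tray, in the +x half of one of the compartments (which one varies): squat wide-mouth jar, 58 mm diameter, 72 mm tall, with a screw lid 54 mm in diameter over the top 18 mm. Amber glass, cream paper label, black cap. About 0.2 kg. Origin: centre of its underside, z up when standing.
- flask_in_tray: The flask already in the tray, in the +x half of one of the compartments (which one varies): oblong flat-sided flask, 66 mm (its x) by 36 mm (its y), 90 mm tall overall: body to 62 mm, short neck, and a round screw cap 26 mm in diameter over the top 18 mm. Amber glass, cream paper label, black cap. About 0.2 kg. Origin: centre of its underside, z up when standing.
- bottle_stray: The stray bottle, standing loose on the brown paper on the counter, the same as the one in the tray: round bottle, 46 mm diameter, 96 mm tall overall: straight body to 62 mm, then shoulder and neck, and a screw cap 28 mm in diameter over the top 18 mm. Amber glass, cream paper label, black cap. 0.1 to 0.3 kg. Origin: centre of its underside, z up when standing.
- jar_stray: The stray jar, standing loose on the brown paper on the counter, the same as the one in the tray: squat wide-mouth jar, 58 mm diameter, 72 mm tall, with a screw lid 54 mm in diameter over the top 18 mm. Amber glass, cream paper label, black cap. 0.1 to 0.3 kg. Origin: centre of its underside, z up when standing.
- flask_stray: The stray flask, standing loose on the brown paper on the counter, the same as the one in the tray: oblong flat-sided flask, 66 mm (its x) by 36 mm (its y), 90 mm tall overall: body to 62 mm, short neck, and a round screw cap 26 mm in diameter over the top 18 mm. Amber glass, cream paper label, black cap. 0.1 to 0.3 kg. Origin: centre of its underside, z up when standing.
- small_bottle: Look-alike, no match in the tray: small round bottle, 32 mm diameter, 72 mm tall, cap 20 mm. Stands loose on the brown paper among the strays. Amber glass, cream paper label, black cap. Origin: centre of its underside, z up when standing.
- small_jar: Look-alike, no match in the tray: small squat jar, 40 mm diameter, 42 mm tall, lid 37 mm. Stands loose on the brown paper among the strays. Amber glass, cream paper label, black cap. Origin: centre of its underside, z up when standing.
- square_bottle: Look-alike, no match in the tray: square bottle, 44 by 44 mm, 84 mm tall, round cap 26 mm. Stands loose on the brown paper among the strays. Amber glass, cream paper label, black cap. Origin: centre of its underside, z up when standing.
Not all that is in view belongs to the job. Leave any pink or purple look-alike of the jar_stray alone.

How it is judged:
At the end, for the whole second after the job is handed in: Each stray stands upright (within 0.1 rad), at rest, on the tray floor in the same compartment as its twin; the twins still stand upright in their compartments; the three look-alikes stand upright within 30 mm of where they were (((y of bottle_stray in the frame of tray between -0.15 and -0.05 m and y of bottle_in_tray in the frame of tray between -0.15 and -0.05 m) or (y of bottle_stray in the frame of tray between -0.05 and 0.05 m and y of bottle_in_tray in the frame of tray between -0.05 and 0.05 m) or (y of bottle_stray in the frame of tray between 0.05 and 0.15 m and y of bottle_in_tray in the frame of tray between 0.05 and 0.15 m)) and x of bottle_stray in the frame of tray between -0.08 and 0.08 m and z of bottle_stray in the frame of tray between 0 and 0.012 m and angle between each of bottle_stray, bottle_in_tray, jar_stray, jar_in_tray, flask_stray, flask_in_tray, small_bottle, small_jar, square_bottle's own z axis and vertical below 0.1 rad and linear speed of each of bottle_stray, bottle_in_tray, jar_stray, jar_in_tray, flask_stray, flask_in_tray below 0.02 m/s and x of bottle_in_tray in the frame of tray between -0.08 and 0.08 m and z of bottle_in_tray in the frame of tray between 0 and 0.012 m and ((y of jar_stray in the frame of tray between -0.15 and -0.05 m and y of jar_in_tray in the frame of tray between -0.15 and -0.05 m) or (y of jar_stray in the frame of tray between -0.05 and 0.05 m and y of jar_in_tray in the frame of tray between -0.05 and 0.05 m) or (y of jar_stray in the frame of tray between 0.05 and 0.15 m and y of jar_in_tray in the frame of tray between 0.05 and 0.15 m)) and x of jar_stray in the frame of tray between -0.08 and 0.08 m and z of jar_stray in the frame of tray between 0 and 0.012 m and x of jar_in_tray in the frame of tray between -0.08 and 0.08 m and z of jar_in_tray in the frame of tray between 0 and 0.012 m and ((y of flask_stray in the frame of tray between -0.15 and -0.05 m and y of flask_in_tray in the frame of tray between -0.15 and -0.05 m) or (y of flask_stray in the frame of tray between -0.05 and 0.05 m and y of flask_in_tray in the frame of tray between -0.05 and 0.05 m) or (y of flask_stray in the frame of tray between 0.05 and 0.15 m and y of flask_in_tray in the frame of tray between 0.05 and 0.15 m)) and x of flask_stray in the frame of tray between -0.08 and 0.08 m and z of flask_stray in the frame of tray between 0 and 0.012 m and x of flask_in_tray in the frame of tray between -0.08 and 0.08 m and z of flask_in_tray in the frame of tray between 0 and 0.012 m and distance of each of small_bottle, small_jar, square_bottle from where it was at the start of the episode below 0.03 m); the robot touches nothing.
It fails at once if a glass container falls or is sent flying (faster than 0.7 m/s while out of the fingers, a drop of about 25 mm) ((linear speed of bottle_stray above 0.7 m/s and contact force between the fingers and bottle_stray below 0.05 N) or (linear speed of bottle_in_tray above 0.7 m/s and contact force between the fingers and bottle_in_tray below 0.05 N) or (linear speed of jar_stray above 0.7 m/s and contact force between the fingers and jar_stray below 0.05 N) or (linear speed of jar_in_tray above 0.7 m/s and contact force between the fingers and jar_in_tray below 0.05 N) or (linear speed of flask_stray above 0.7 m/s and contact force between the fingers and flask_stray below 0.05 N) or (linear speed of flask_in_tray above 0.7 m/s and contact force between the fingers and flask_in_tray below 0.05 N)).
It fails at once if a container already in the tray is lifted out of its compartment (35 mm up from the counter) (height (world z) of any of bottle_in_tray, jar_in_tray, flask_in_tray above 0.035 m).
It fails at once if a look-alike is carried off or knocked over (moved by more than 60 mm or tilted past 0.5 rad) (distance of any of small_bottle, small_jar, square_bottle from where it was at the start of the episode above 0.06 m or angle between any of small_bottle, small_jar, square_bottle's own z axis and vertical above 0.5 rad).
It also fails if it takes over 96 s, if anything falls off the work surface, if the arm or the gripper's body presses on something with over 40 N, if the wrist force passes 120 N, or if a joint passes its speed limit or range.

### The arm

A 6-joint arm with a two-finger parallel gripper is mounted at the origin on the work surface. World frame = base frame: x ahead of the robot, y to its left, z up, the work surface at z = 0. Lengths are in m, angles in rad, forces in N, time in s.
With the tool pointing down it reaches from about 0.375 to 0.975 m from the base axis. Payload 3.8 kg.
Tool frame: the origin (TCP) lies where the fingers leave the gripper's body, on its centre line; the fingertips stand 73 mm ahead of it and the grasp point (between the pads) lies 54 mm ahead of it; z points along the fingers, y is the line along which they close (so a half turn about z gives the same grasp; the last joint's range is limited). The gripper opens to 85 mm and grips with 20 to 120 N. Pads are 22 mm wide; open, the fingers measure 114 mm over their backs; the gripper's body (76 mm by 85 mm) begins 54 mm behind the grasp point. The pads swing forward as they close: fully open they stand 13 mm farther back than shut.
Start: joints at [-1.332, 0.264, 1.604, -0, 1.274, -0.037], TCP at [0.184, -0.649, 0.304] pointing down, gripper open.
Joint ranges: [-2.63, 2.63], [-0.94, 2.18], [0.31, 2.57], [-1.31, 4.45], [0, 2.66], [-2.55, 2.55]. Speed limits (rad/s): [2.57, 2.57, 3.14, 3.14, 3.14, 3.14].

### API

Orientations are given as a rotation vector (axis times angle).
In Python, from workcell import read_state, viewer, bot gives the robot as it stands.
- The arm moves only by the tool jog_arm, never from a script. Its argument "increments" is a list that holds one entry, the list of rows, each a list of 7 numbers: the shift along the tool's x, y, z in units of 30 mm (1.0 is 30 mm), then the turn, a rotation vector about the tool's x, y, z in units of 6 degrees (1.0 is 6 degrees), then the opening, from -1 (shut) to 1 (fully open). A call has exactly 5 rows; each row shifts and turns the commanded pose from where the row before left it, along the tool's axes as they then stand; what a row does not reach is not made up. A row lasts 1/12 s, in which the tool goes at most 41.7 mm and 7.16 degrees, less where a joint would pass 70% of its speed; a pose out of reach is approached as far as the arm can. A call is refused whole if a number of a shift passes 1 or a number of a turn 1, either way. A call with a gripper value outside its range is refused whole. The fingers move at their own pace and stop on an object; "force" is the grip in N (left out, the last holds). Time passes only in rows, so rows that do not move let the fingers close, or fill a call up. It gives the time, the measured TCP pose, the force, the opening and the grip force at its end, in the units of the state.
- read_state(): the state, without advancing time (a new reading comes with each control period).
- viewer.read_camera(name): name is "side" or "top" or "wrist"; returns (picture, depth): 384x512x3 uint8, blue, green, red; 384x512 float32, m along the optical axis (not along the pixel's ray), 0 where there is no reading.
- viewer.camera_params(name): a dict with "fx", "fy", "cx", "cy" (pixels), "R" (3x3) and "t" (3): a world point X has camera coordinates R X + t; the wrist camera has in their place "hand_eye" (4x4, takes a point from camera to tool coordinates, whose origin is the TCP and whose axes are the flange's). Camera axes: x right, y down, z forward; pixel columns grow to the right and rows downward; lengths in m; the calibration is good to about 2 mm. The wrist camera is an equidistant fisheye: a pixel r from the principal point sees the ray r / f radians off the axis. A picture is of the moment at which its call begins: read the wrist's pose just before it. camera_params takes no time and is no camera call.
- bot.finish_job(): hands the job in; it is judged then, once.
The state is a dict: "time": time; "q": joint angles; "joint_vel": joint speeds; "joint_torque": joint torques, N m; "tool_pos": TCP position; "tcp_rot": TCP orientation; "wrist_force": force on the tool from outside, world axes, zero at the start; "torque": the same for the moment, N m; "width": opening from 0.0 (shut) to 1.0 (fully open); "grip_force": force on a finger pad.
Only numpy, scipy, OpenCV 4.12 (cv2) and the standard library are available. Lean on these libraries where they do the work, as an engineer would, in place of code of your own. Each camera call takes 0.05 s, during which the arm holds its last target. There are 200 camera calls.

## Working session

There is one attempt and no reset: what is moved stays moved. The work goes in short steps, Python scripts to look and compute and a tool call to move; the robot and the scene stay as the last step left them, time stands still between calls to the robot, and variables do not carry over. Pictures are saved under pics/ and viewed, at most 14 in all, crops included, and the job is handed in when it is done.

Besides the shell and the picture viewer there is one more tool, called in YAML: its name, and indented under it one key for each argument. jog_arm: Moves the arm, as the interface text tells. Its arguments: {"type":"object","properties":{"increments":{"type":"array","items":{"type":"array","items":{"type":"array","items":{"type":"number"}}}},"force":{"type":"number"}},"required":["increments"]}

```bash
mkdir -p pics; ls; python3 - <<'E'
from workcell import read_state, viewer, bot
import cv2, numpy as np
s=read_state(); print({k:np.round(v,3).tolist() for k,v in s.items()})
for n in ("top","side"):
    im,d=viewer.read_camera(n); cv2.imwrite(f"pics/{n}0.png",im); np.savez(f"{n}0.npz",im=im,d=d)
    print(n,viewer.camera_params(n))
a=cv2.imread("pics/top0.png");cv2.imwrite("pics/top0b.png",cv2.resize(a,(800,600)))
print(viewer.camera_params("wrist"))
E
```

```text
pics
{'time': 0.0, 'q': [-1.332, 0.265, 1.605, 0.0, 1.274, -0.037], 'joint_vel': [-0.0, -0.001, 0.001, -0.001, -0.001, -0.0], 'joint_torque': [0.0, -51.511, -36.731, 0.0, 0.013, -0.0], 'tool_pos': [0.184, -0.649, 0.303], 'tcp_rot': [-3.11, -0.432, 0.0], 'wrist_force': [-0.345, -0.114, -0.044], 'torque': [-0.023, 0.005, 0.003], 'grip_force': 0.0, 'width': 0.999}
top {'fx': 392.23133301506664, 'fy': 392.23133301506664, 'cx': 259.232566726933, 'cy': 182.84389453216454, 'R': array([[ 0.01315869, -0.99987393, -0.00888656],
       [-0.99893626, -0.0127525 , -0.04431391],
       [ 0.044195  ,  0.00946022, -0.99897813]]), 't': array([0.04250274, 0.48366863, 0.93919661])}
side {'fx': 452.3731963113486, 'fy': 452.3731963113486, 'cx': 252.19465612713697, 'cy': 190.55197457737341, 'R': array([[-0.84100791, -0.54100697,  0.00414263],
       [-0.42657028,  0.65836472, -0.62015619],
       [ 0.33278145, -0.52332338, -0.78446742]]), 't': array([0.44353668, 0.18141188, 1.14061061])}
{'fx': 297.3186396354542, 'fy': 297.3186396354542, 'cx': 254.9744931081541, 'cy': 191.43144270469674, 'hand_eye': array([[-4.02722985e-04, -9.58186799e-01, -2.86143141e-01,
         7.25162623e-02],
       [ 9.99999785e-01, -2.37851235e-04, -6.10942426e-04,
        -1.83683306e-04],
       [ 5.17337468e-04, -2.86143325e-01,  9.58186688e-01,
        -6.91241967e-02],
       [ 0.00000000e+00,  0.00000000e+00,  0.00000000e+00,
         1.00000000e+00]])}
```

View pics/top0b.png

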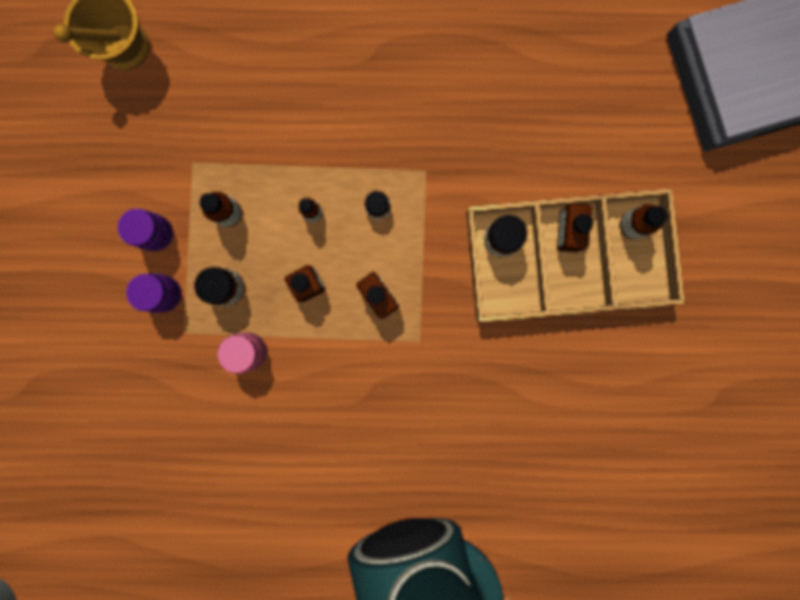

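View pics/side0.png

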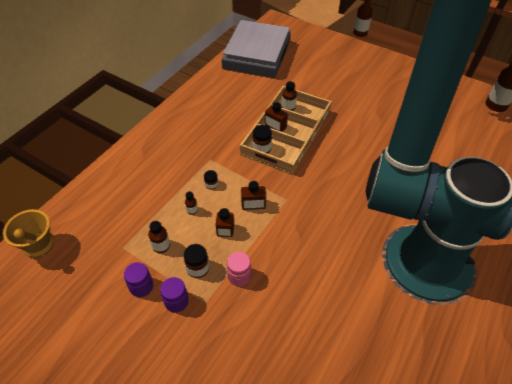

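Top view (800x600): paper holds the bottle (217,207), jar (217,287), square bottle (305,283), flask (377,295), small bottle (309,207) and small jar (377,204). The tray compartments, left to right, hold jar, flask and bottle. There are two purple decoys on the left and a pink one at (240,353). I'll measure positions now.

```bash
cat > h.py <<'E'
import numpy as np, cv2
from scipy.spatial.transform import Rotation as Ro
from workcell import read_state, viewer, bot
def cloud(n,d):
    c=viewer.camera_params(n); v,u=np.mgrid[:384,:512]
    P=np.stack([(u-c['cx'])/c['fx']*d,(v-c['cy'])/c['fy']*d,d],-1)-c['t']
    return P@c['R']
E
python3 - <<'E'
from h import *
for n in ("top","side"):
    f=np.load(n+"0.npz"); im,d=f['im'],f['d']; P=cloud(n,d); z=P[...,2]
    P[d<=0]=0
    m=(z>0.02)&(z<0.14)&(P[...,0]>0.3)&(P[...,0]<0.75)&(abs(P[...,1])<0.6)
    k,l,st,ce=cv2.connectedComponentsWithStats(m.astype(np.uint8),connectivity=4)
    print(n, "table z",np.median(z[(abs(z)<.02)&(d>0)]))
    for i in range(1,k):
        if st[i,4]<40: continue
        q=P[l==i]; zt=np.percentile(q[:,2],97); t=q[q[:,2]>zt-0.006]; (c,wh,a)=cv2.minAreaRect((t[:,:2]*1000).astype(np.float32))
        print(ce[i].round(),len(q),"ztop %.3f"%zt,"rect",np.round(c),np.round(wh),round(a),"col",im[l==i].mean(0).round())
f=np.load("top0.npz"); P=cloud("top",f['d']); im=f['im']
x,y,z=P[...,0],P[...,1],P[...,2]
# tray rim
m=(abs(z-.045)<.005)&(y<-0.02)&(y>-.45)&(x>.35)&(x<.75)&(im[...,2]>110)
print("tray",m.sum(),cv2.minAreaRect((P[m][:,:2]*1000).astype(np.float32)))
# body shoulder of flask / square
for nm,(u,v) in dict(flask=(241,189),square=(195,181)).items():
    m=(abs(z-.06)<.012)&(np.hypot(*(np.mgrid[:384,:512]-np.array([v,u])[:,None,None]))<20)
    q=(P[m][:,:2]*1000).astype(np.float32); print(nm,len(q),cv2.minAreaRect(q))
E
```

```text
top table z 0.0012565096978432676
[476.  79.] 1117 ztop 0.066 rect [ 744. -471.] [ 43. 115.] 17 col [95. 91. 94.]
[241. 130.] 232 ztop 0.045 rect [608.  93.] [36. 36.] 18 col [29. 34. 41.]
[378. 155.] 3467 ztop 0.101 rect [ 577. -256.] [ 28. 128.] 8 col [ 51.  88. 121.]
[140. 132.] 436 ztop 0.099 rect [596. 329.] [27. 27.] 90 col [24. 34. 50.]
[198. 133.] 176 ztop 0.076 rect [599. 196.] [17. 19.] 67 col [27. 37. 53.]
[ 92. 146.] 696 ztop 0.075 rect [563. 443.] [53. 52.] 12 col [98. 29. 76.]
[324. 150.] 578 ztop 0.082 rect [ 560. -101.] [52. 52.] 89 col [27. 31. 36.]
[195. 181.] 404 ztop 0.087 rect [485. 200.] [25. 24.] 3 col [17. 31. 57.]
[139. 182.] 621 ztop 0.076 rect [479. 329.] [52. 53.] 64 col [25. 29. 34.]
[241. 188.] 453 ztop 0.093 rect [469.  89.] [24. 24.] 2 col [18. 34. 65.]
[ 97. 187.] 675 ztop 0.076 rect [467. 427.] [53. 52.] 2 col [100.  28.  76.]
[154. 225.] 610 ztop 0.076 rect [381. 291.] [52. 52.] 1 col [118.  92. 178.]
side table z 0.0020253107534860823
[274.  59.] 467 ztop 0.069 rect [ 746. -483.] [ 43. 140.] 15 col [78. 77. 85.]
[283. 125.] 3043 ztop 0.096 rect [ 5
[... 346 characters left out ...]
. 236.] 455 ztop 0.100 rect [594. 328.] [27. 25.] 37 col [31. 44. 64.]
[196. 259.] 637 ztop 0.077 rect [477. 328.] [52. 51.] 39 col [27. 32. 42.]
[239. 267.] 646 ztop 0.076 rect [379. 291.] [53. 53.] 21 col [107.  86. 182.]
[138. 278.] 694 ztop 0.076 rect [561. 442.] [54. 51.] 2 col [99. 29. 82.]
[174. 293.] 705 ztop 0.076 rect [467. 427.] [52. 52.] 75 col [102.  30.  84.]
tray 1545 ((532.8047485351562, -205.79702758789062), (172.31370544433594, 306.9458312988281), 5.953306198120117)
flask 334 ((467.9519348144531, 89.71634674072266), (65.7466812133789, 36.384185791015625), 35.60009765625)
square 238 ((484.62109375, 200.26611328125), (44.26814270019531, 43.25112533569336), 27.982742309570312)
```

Measured, in mm:

| Object | Position | Yaw |
|---|---|---|
| Flask | (468, 89.5) | 35.6° |
| Jar | (478, 328) | – |
| Bottle | (595, 328) | – |
| Tray | (533, -206) | 5.95° |

Placing targets are jar (483, -111), flask (493, -210) and bottle (504, -310). I'll take the flask first: turn to yaw 35.6° while going down a little.

jog_arm:
  increments:
    - [[0,0,0.5,0,0,-0.66,1],[0,0,0.5,0,0,-0.66,1],[0,0,0.5,0,0,-0.66,1],[0,0,0.5,0,0,-0.66,1],[0,0,0.5,0,0,-0.66,1]]
  force: 40

```text
time: 0.52
tool_pos: [0.1837, -0.6491, 0.2275]
tcp_rot: [-2.988, -0.965, -0.0]
wrist_force: [-0.4, 0.1, 0.8]
width: 0.999
grip_force: 0.0
```

jog_arm:
  increments:
    - [[1,-0.66,0,0,0,0,1],[1,-0.66,0,0,0,0,1],[1,-0.66,0,0,0,0,1],[1,-0.66,0,0,0,0,1],[1,-0.66,0,0,0,0,1]]

```text
time: 0.93
tool_pos: [0.2482, -0.4798, 0.228]
tcp_rot: [-2.99, -0.959, 0.0]
wrist_force: [0.6, 1.1, 0.3]
width: 1.0
grip_force: 0.0
```

jog_arm:
  increments:
    - [[1,-0.66,0,0,0,0,1],[1,-0.66,0,0,0,0,1],[1,-0.66,0,0,0,0,1],[1,-0.66,0,0,0,0,1],[1,-0.66,0,0,0,0,1]]

```text
time: 1.35
tool_pos: [0.3125, -0.312, 0.2285]
tcp_rot: [-2.991, -0.959, 0.0]
wrist_force: [0.6, -0.4, 0.3]
width: 1.001
grip_force: 0.0
```

jog_arm:
  increments:
    - [[1,-0.66,0,0,0,0,1],[1,-0.66,0,0,0,0,1],[1,-0.66,0,0,0,0,1],[1,-0.66,0,0,0,0,1],[1,-0.66,0,0,0,0,1]]

```text
time: 1.77
tool_pos: [0.3767, -0.1442, 0.2287]
tcp_rot: [-2.991, -0.96, 0.0]
wrist_force: [1.0, 0.5, -0.1]
width: 1.001
grip_force: 0.0
```

jog_arm:
  increments:
    - [[1,-0.66,0,0,0,0,1],[1,-0.66,0,0,0,0,1],[1,-0.66,0,0,0,0,1],[1,-0.66,0,0,0,0,1],[1,-0.66,0,0,0,0,1]]

```text
time: 2.18
tool_pos: [0.4411, 0.0237, 0.2287]
tcp_rot: [2.991, 0.961, -0.0]
wrist_force: [0.1, -0.5, -0.4]
width: 1.004
grip_force: 0.0
```

jog_arm:
  increments:
    - [[1,-0.65,0,0,0,0,1],[1,-0.65,0,0,0,0,1],[0,0,0,0,0,0,1],[0,0,0,0,0,0,1],[0,0,0,0,0,0,1]]

```text
time: 2.6
tool_pos: [0.4665, 0.0882, 0.2283]
tcp_rot: [2.99, 0.962, -0.003]
wrist_force: [-0.6, 0.4, -0.1]
width: 1.001
grip_force: 0.0
```

```bash
cat >> h.py <<'E'
def togo(x,y,z,phi):
    s=read_state(); R=Ro.from_rotvec(s['tcp_rot']).as_matrix()
    d=(np.array([x,y,z])/1000-s['tool_pos'])@R/.03
    yaw=np.degrees(np.arctan2(R[1,0],R[0,0])); dz=((yaw-phi)+90)%180-90
    print("shift",d.round(2),"turn z",round(dz/6,2),"q6",s['q'][5].round(2),"tilt",R[:,2].round(4),"yaw",yaw.round(2))
E
python3 - <<'E'
from h import *
togo(468,89.5,102,35.6)
s=read_state();im,d=viewer.read_camera("wrist");cv2.imwrite("pics/w1.png",im);np.savez("w1.npz",im=im,d=d)
E
```

```text
shift [ 0.07 -0.01  4.21] turn z 0.01 q6 1.08 tilt [-1.6e-03 -8.0e-04 -1.0e+00] yaw 35.66
```

View pics/w1.png

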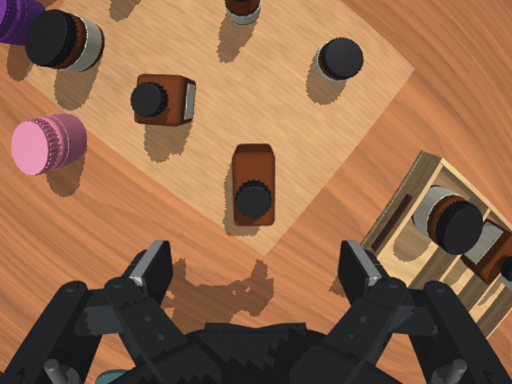

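The wrist view shows the flask at (253,190), square to the fingers and centred between them. I'll go down and close.

jog_arm:
  increments:
    - [[0.07,0,0.9,0,0,0,1],[0,0,0.9,0,0,0,1],[0,0,0.9,0,0,0,1],[0,0,0.9,0,0,0,1],[0,0,0.6,0,0,0,1]]

```text
time: 3.07
tool_pos: [0.4669, 0.0877, 0.1005]
tcp_rot: [-2.992, -0.956, 0.005]
wrist_force: [0.8, -0.5, -0.7]
width: 1.005
grip_force: 0.0
```

jog_arm:
  increments:
    - [[0,0,0,0,0,0,0.3],[0,0,0,0,0,0,-0.2],[0,0,0,0,0,0,-0.5],[0,0,0,0,0,0,-0.5],[0,0,0,0,0,0,-0.5]]
  force: 40

```text
time: 3.48
tool_pos: [0.4705, 0.0896, 0.1049]
tcp_rot: [2.991, 0.959, 0.006]
wrist_force: [1.6, -0.0, 5.1]
width: 0.415
grip_force: 41.7
```

jog_arm:
  increments:
    - [[0,0,0,0,0,0,-0.8],[0,0,0,0,0,0,-0.8],[0,0,0,0,0,0,-0.8],[0,0,0,0,0,0,-0.8],[0,0,0,0,0,0,-0.8]]

```text
time: 3.9
tool_pos: [0.4705, 0.0897, 0.1049]
tcp_rot: [2.99, 0.961, 0.006]
wrist_force: [-0.6, -1.7, 6.6]
width: 0.414
grip_force: 41.8
```

Gripped, at a width of about 35 mm. I'll lift, turn to the tray yaw and carry it to above the middle compartment.

jog_arm:
  increments:
    - [[0,0,-0.5,0,0,0,-0.8],[0,0,-1,0,0,0,-0.8],[0,0,-1,0,0,0,-0.8],[0,0,-1,0,0,0,-0.8],[0,0,-0.7,0,0,0,-0.8]]

```text
time: 4.32
tool_pos: [0.4696, 0.0898, 0.2319]
tcp_rot: [2.99, 0.961, 0.005]
wrist_force: [0.6, 0.3, -1.1]
width: 0.412
grip_force: 40.8
```

jog_arm:
  increments:
    - [[0,0,0,0,0,0.98,-0.8],[0,0,0,0,0,0.98,-0.8],[0,0,0,0,0,0.98,-0.8],[0,0,0,0,0,0.98,-0.8],[0,0,0,0,0,0.98,-0.8]]

```text
time: 4.73
tool_pos: [0.4686, 0.0897, 0.2291]
tcp_rot: [3.137, 0.163, 0.0]
wrist_force: [-0.7, -0.1, -1.7]
width: 0.415
grip_force: 40.8
```

jog_arm:
  increments:
    - [[0,0.7,0,0,0,0,-0.8],[0,1,0,0,0,0,-0.8],[0,1,0,0,0,0,-0.8],[0,1,0,0,0,0,-0.8],[0,1,0,0,0,0,-0.8]]

```text
time: 5.15
tool_pos: [0.4838, -0.0515, 0.229]
tcp_rot: [3.137, 0.171, 0.0]
wrist_force: [-0.2, -0.1, -1.9]
width: 0.419
grip_force: 40.9
```

jog_arm:
  increments:
    - [[0,1,0,0,0,0,-0.8],[0,1,0,0,0,0,-0.8],[0,1,0,0,0,0,-0.8],[0,1,0,0,0,0,-0.8],[0,0.7,0,0,0,0,-0.8]]

```text
time: 5.57
tool_pos: [0.4993, -0.193, 0.2291]
tcp_rot: [3.136, 0.169, 0.001]
wrist_force: [1.1, 0.3, -2.7]
width: 0.415
grip_force: 41.0
```

jog_arm:
  increments:
    - [[0,0.6,0,0,0,0,-0.8],[0,0,0,0,0,0,-0.8],[0,0,0,0,0,0,-0.8],[0,0,0,0,0,0,-0.8],[0,0,0,0,0,0,-0.8]]

```text
time: 5.98
tool_pos: [0.501, -0.2075, 0.2287]
tcp_rot: [-3.136, -0.171, 0.001]
wrist_force: [-0.2, -0.5, -1.5]
width: 0.419
grip_force: 41.1
```

```bash
python3 - <<'E'
from h import *
togo(493.2,-210.1,112,5.95)
im,d=viewer.read_camera("wrist");cv2.imwrite("pics/w2.png",im)
E
```

```text
shift [-0.27  0.06  3.89] turn z 0.05 q6 1.02 tilt [-5.e-04  6.e-04 -1.e+00] yaw 6.26
```

View pics/w2.png

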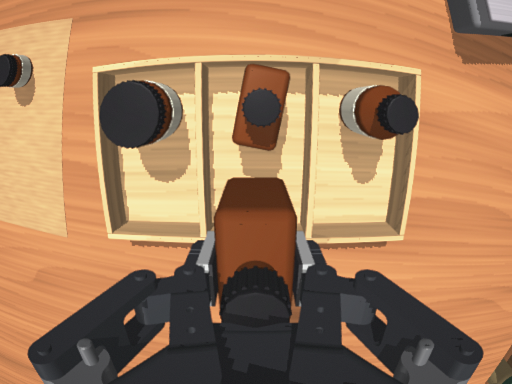

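The flask is held straight at (255,250), centred on the middle compartment of the tray, with the twin clear at (262,108). I'll lower it.

jog_arm:
  increments:
    - [[-0.27,0.06,0.5,0,0,0.05,-0.8],[0,0,0.9,0,0,0,-0.8],[0,0,0.9,0,0,0,-0.8],[0,0,0.8,0,0,0,-0.8],[0,0,0.5,0,0,0,-0.8]]

```text
time: 6.45
tool_pos: [0.492, -0.2095, 0.1183]
tcp_rot: [-3.136, -0.164, 0.005]
wrist_force: [0.1, 0.7, -2.3]
width: 0.418
grip_force: 41.0
```

jog_arm:
  increments:
    - [[0,0,0.1,0,0,0,-0.8],[0,0,0.06,0,0,0,-0.8],[0,0,0.06,0,0,0,-0.8],[0,0,0,0,0,0,-0.8],[0,0,0,0,0,0,-0.8]]

```text
time: 6.87
tool_pos: [0.4945, -0.2115, 0.1157]
tcp_rot: [3.136, 0.162, 0.004]
wrist_force: [-0.1, -0.1, -2.0]
width: 0.415
grip_force: 41.0
```

```bash
python3 - <<'E'
from h import *
togo(493.2,-210.1,111,5.95)
E
```

```text
shift [-0.04 -0.05  0.16] turn z -0.0 q6 1.02 tilt [ 0.0024 -0.0011 -1.    ] yaw 5.92
```

jog_arm:
  increments:
    - [[0,0,0.04,0,0,0,-0.8],[0,0,0.04,0,0,0,-0.8],[0,0,0.04,0,0,0,-0.8],[0,0,0,0,0,0,-0.8],[0,0,0,0,0,0,-0.8]]

```text
time: 7.28
tool_pos: [0.4937, -0.2115, 0.111]
tcp_rot: [3.137, 0.162, 0.001]
wrist_force: [0.5, -0.5, -0.7]
width: 0.409
grip_force: 41.1
```

jog_arm:
  increments:
    - [[0,0,0.03,0,0,0,-0.8],[0,0,0.03,0,0,0,-0.8],[0,0,0,0,0,0,-0.8],[0,0,0,0,0,0,-0.8],[0,0,0,0,0,0,-0.8]]

```text
time: 7.7
tool_pos: [0.4938, -0.2115, 0.1109]
tcp_rot: [3.137, 0.162, 0.0]
wrist_force: [-4.0, 2.1, 12.7]
width: 0.415
grip_force: 42.9
```

Contact (12.7 N). I'll open partly and lift out.

jog_arm:
  increments:
    - [[0,0,0,0,0,0,-0.1],[0,0,0,0,0,0,0.0],[0,0,0,0,0,0,0.15],[0,0,0,0,0,0,0.25],[0,0,0,0,0,0,0.25]]

```text
time: 8.12
tool_pos: [0.4933, -0.2112, 0.1086]
tcp_rot: [-3.137, -0.162, 0.001]
wrist_force: [-0.4, 0.3, -0.4]
width: 0.627
grip_force: 0.0
```

jog_arm:
  increments:
    - [[0,0,-0.3,0,0,0,0.25],[0,0,-0.7,0,0,0,0.25],[0,0,-1,0,0,0,0.25],[0,0,-1,0,0,0,0.25],[0,0,-1,0,0,0,0.25]]

```text
time: 8.53
tool_pos: [0.4931, -0.2111, 0.2304]
tcp_rot: [-3.137, -0.162, 0.001]
wrist_force: [0.5, -0.5, 0.9]
width: 0.624
grip_force: 0.0
```

```bash
python3 - <<'E'
from h import *
togo(478,328,102,5.95)
E
```

```text
shift [  1.35 -17.93   4.29] turn z -0.01 q6 1.02 tilt [-6.e-04  3.e-04 -1.e+00] yaw 5.9
```

Released at rest. Next is the jar.

jog_arm:
  increments:
    - [[0.27,-1,0,0,0,0,1],[0.27,-1,0,0,0,0,1],[0.27,-1,0,0,0,0,1],[0.27,-1,0,0,0,0,1],[0.27,-1,0,0,0,0,1]]

```text
time: 8.95
tool_pos: [0.5184, -0.0566, 0.2297]
tcp_rot: [3.137, 0.161, 0.001]
wrist_force: [-0.1, -0.6, 0.2]
width: 0.996
grip_force: 0.0
```

jog_arm:
  increments:
    - [[0,-1,0,0,0,0,1],[0,-1,0,0,0,0,1],[0,-1,0,0,0,0,1],[0,-1,0,0,0,0,1],[0,-1,0,0,0,0,1]]

```text
time: 9.37
tool_pos: [0.5026, 0.0927, 0.2296]
tcp_rot: [-3.137, -0.162, -0.001]
wrist_force: [1.0, -0.6, 0.5]
width: 1.001
grip_force: 0.0
```

jog_arm:
  increments:
    - [[0,-1,0,0,0,0,1],[0,-1,0,0,0,0,1],[0,-1,0,0,0,0,1],[0,-1,0,0,0,0,1],[0,-1,0,0,0,0,1]]

```text
time: 9.78
tool_pos: [0.4871, 0.242, 0.2296]
tcp_rot: [-3.137, -0.162, -0.001]
wrist_force: [0.5, 0.4, 0.1]
width: 1.002
grip_force: 0.0
```

jog_arm:
  increments:
    - [[0,-1,0,0,0,0,1],[0,-1,0,0,0,0,1],[0,-0.9,0,0,0,0,1],[0,0,0,0,0,0,1],[0,0,0,0,0,0,1]]

```text
time: 10.2
tool_pos: [0.4782, 0.3283, 0.2293]
tcp_rot: [3.137, 0.166, 0.0]
wrist_force: [-0.0, -0.6, 0.2]
width: 1.001
grip_force: 0.0
```

```bash
python3 - <<'E'
from h import *
togo(478,328,102,5.95)
im,d=viewer.read_camera("wrist");cv2.imwrite("pics/w3.png",im)
im,d=viewer.read_camera("top");P=cloud("top",d);z=P[...,2]
m=(abs(z-.061-.006)<.012)&(np.hypot(P[...,0]-.493,P[...,1]+.21)<.045)
q=(P[m][:,:2]*1000).astype(np.float32);print("flask placed",len(q),cv2.minAreaRect(q),np.percentile(z[np.hypot(P[...,0]-.493,P[...,1]+.21)<.03],98))
E
```

```text
shift [-0.01  0.01  4.24] turn z 0.02 q6 2.02 tilt [ 2.e-04 -1.e-04 -1.e+00] yaw 6.06
flask placed 358 ((492.498779296875, -211.62124633789062), (65.83979034423828, 36.101531982421875), 6.222041130065918) 0.09847350399263732
```

View pics/w3.png

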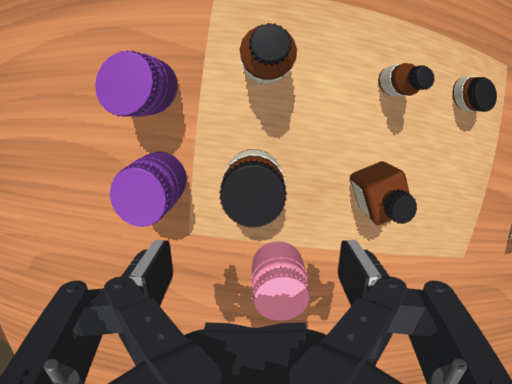

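The flask stands upright in the tray. The jar (253,193) is centred between the fingers, and the purple and pink ones are clear. I'll go down and grip.

jog_arm:
  increments:
    - [[0,0,0.9,0,0,0,1],[0,0,0.9,0,0,0,1],[0,0,0.9,0,0,0,1],[0,0,0.9,0,0,0,1],[0,0,0.6,0,0,0,1]]

```text
time: 10.72
tool_pos: [0.4776, 0.3246, 0.1004]
tcp_rot: [3.136, 0.159, -0.004]
wrist_force: [-0.3, -0.2, -0.6]
width: 0.998
grip_force: 0.0
```

jog_arm:
  increments:
    - [[0,0,0,0,0,0,0.6],[0,0,0,0,0,0,0.4],[0,0,0,0,0,0,0.1],[0,0,0,0,0,0,-0.1],[0,0,0,0,0,0,-0.3]]

```text
time: 11.13
tool_pos: [0.4795, 0.3273, 0.1045]
tcp_rot: [-3.136, -0.161, -0.004]
wrist_force: [-0.1, -0.4, -2.3]
width: 0.659
grip_force: 42.8
```

jog_arm:
  increments:
    - [[0,0,0,0,0,0,-0.5],[0,0,0,0,0,0,-0.5],[0,0,0,0,0,0,-0.5],[0,0,0,0,0,0,-0.5],[0,0,0,0,0,0,-0.5]]

```text
time: 11.55
tool_pos: [0.4792, 0.3274, 0.1038]
tcp_rot: [-3.137, -0.162, -0.002]
wrist_force: [0.0, -0.8, 3.4]
width: 0.656
grip_force: 43.3
```

```bash
python3 - <<'E'
from h import *
togo(482.8,-110.7,230,5.95)
E
```

```text
shift [-1.38 14.54 -4.22] turn z -0.01 q6 2.02 tilt [ 1.5e-03  6.0e-04 -1.0e+00] yaw 5.91
```

jog_arm:
  increments:
    - [[0,0,-0.5,0,0,0,-0.5],[0,0,-1,0,0,0,-0.5],[0,0,-1,0,0,0,-0.5],[0,0,-1,0,0,0,-0.5],[0,0,-0.7,0,0,0,-0.5]]

```text
time: 11.97
tool_pos: [0.4788, 0.3274, 0.2312]
tcp_rot: [-3.136, -0.162, -0.002]
wrist_force: [0.5, 0.3, -2.4]
width: 0.656
grip_force: 43.7
```

jog_arm:
  increments:
    - [[0,0.7,0,0,0,0,-0.5],[0,1,0,0,0,0,-0.5],[0,1,0,0,0,0,-0.5],[0,1,0,0,0,0,-0.5],[0,1,0,0,0,0,-0.5]]

```text
time: 12.38
tool_pos: [0.4923, 0.1857, 0.2282]
tcp_rot: [3.137, 0.163, -0.002]
wrist_force: [0.7, 0.5, -2.6]
width: 0.657
grip_force: 43.7
```

jog_arm:
  increments:
    - [[-0.2,1,0,0,0,0,-0.5],[-0.3,1,0,0,0,0,-0.5],[-0.3,1,0,0,0,0,-0.5],[-0.3,1,0,0,0,0,-0.5],[-0.2,1,0,0,0,0,-0.5]]

```text
time: 12.8
tool_pos: [0.4681, 0.0324, 0.2281]
tcp_rot: [-3.137, -0.162, 0.003]
wrist_force: [0.2, -0.8, -2.5]
width: 0.658
grip_force: 43.7
```

jog_arm:
  increments:
    - [[0,1,0,0,0,0,-0.5],[0,1,0,0,0,0,-0.5],[0,1,0,0,0,0,-0.5],[0,1,0,0,0,0,-0.5],[0,0.8,0,0,0,0,-0.5]]

```text
time: 13.22
tool_pos: [0.4839, -0.1114, 0.2283]
tcp_rot: [-3.137, -0.161, 0.001]
wrist_force: [0.8, 0.3, -1.8]
width: 0.655
grip_force: 43.7
```

jog_arm:
  increments:
    - [[0,0,0,0,0,0,-0.5],[0,0,0,0,0,0,-0.5],[0,0,0,0,0,0,-0.5],[0,0,0,0,0,0,-0.5],[0,0,0,0,0,0,-0.5]]

```text
time: 13.63
tool_pos: [0.4842, -0.1086, 0.2286]
tcp_rot: [-3.137, -0.164, 0.001]
wrist_force: [0.1, 0.4, -2.8]
width: 0.659
grip_force: 43.7
```

```bash
python3 - <<'E'
from h import *
togo(482.8,-110.7,110,5.95)
im,d=viewer.read_camera("wrist");cv2.imwrite("pics/w4.png",im)
E
```

```text
shift [-0.05  0.07  3.95] turn z 0.0 q6 1.2 tilt [-5.e-04  5.e-04 -1.e+00] yaw 5.98
```

View pics/w4.png

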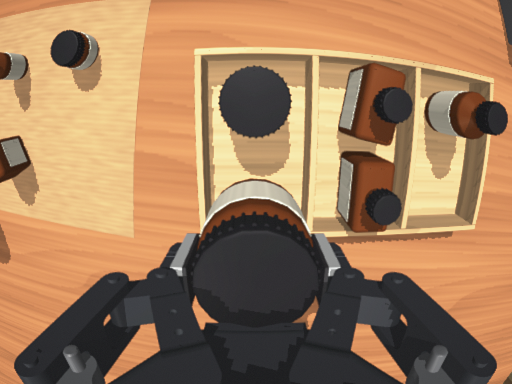

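The jar is held upright at (255,270), in line with the left compartment, with the twin at (255,100). I'll lower it.

jog_arm:
  increments:
    - [[-0.05,0.07,0.5,0,0,0,-0.5],[0,0,0.9,0,0,0,-0.5],[0,0,0.9,0,0,0,-0.5],[0,0,0.8,0,0,0,-0.5],[0,0,0.5,0,0,0,-0.5]]

```text
time: 14.1
tool_pos: [0.4817, -0.1106, 0.1184]
tcp_rot: [-3.136, -0.164, 0.005]
wrist_force: [-0.6, 0.8, -2.3]
width: 0.658
grip_force: 43.7
```

jog_arm:
  increments:
    - [[0,0,0.1,0,0,0,-0.5],[0,0,0.06,0,0,0,-0.5],[0,0,0.04,0,0,0,-0.5],[0,0,0,0,0,0,-0.5],[0,0,0,0,0,0,-0.5]]

```text
time: 14.52
tool_pos: [0.4843, -0.1121, 0.1163]
tcp_rot: [3.137, 0.162, 0.004]
wrist_force: [0.5, -0.4, -2.1]
width: 0.656
grip_force: 43.8
```

jog_arm:
  increments:
    - [[0,0,0.04,0,0,0,-0.5],[0,0,0.04,0,0,0,-0.5],[0,0,0,0,0,0,-0.5],[0,0,0,0,0,0,-0.5],[0,0,0,0,0,0,-0.5]]

```text
time: 14.93
tool_pos: [0.4832, -0.1119, 0.1126]
tcp_rot: [3.137, 0.162, 0.0]
wrist_force: [-0.3, -0.7, -2.9]
width: 0.656
grip_force: 43.8
```

jog_arm:
  increments:
    - [[0,0,0.04,0,0,0,-0.5],[0,0,0.03,0,0,0,-0.5],[0,0,0,0,0,0,-0.5],[0,0,0,0,0,0,-0.5],[0,0,0,0,0,0,-0.5]]

```text
time: 15.35
tool_pos: [0.4832, -0.1119, 0.1103]
tcp_rot: [-3.137, -0.162, 0.0]
wrist_force: [1.1, 0.5, -2.3]
width: 0.656
grip_force: 43.8
```

jog_arm:
  increments:
    - [[0,0,0.03,0,0,0,-0.5],[0,0,0,0,0,0,-0.5],[0,0,0,0,0,0,-0.5],[0,0,0,0,0,0,-0.5],[0,0,0,0,0,0,-0.5]]

```text
time: 15.77
tool_pos: [0.4835, -0.1119, 0.1098]
tcp_rot: [3.137, 0.162, 0.001]
wrist_force: [-0.1, 1.5, 1.7]
width: 0.653
grip_force: 44.1
```

Contact. I'll release just enough, then lift.

jog_arm:
  increments:
    - [[0,0,0,0,0,0,0.34],[0,0,0,0,0,0,0.38],[0,0,0,0,0,0,0.42],[0,0,0,0,0,0,0.45],[0,0,0,0,0,0,0.45]]

```text
time: 16.18
tool_pos: [0.4832, -0.112, 0.1095]
tcp_rot: [3.137, 0.162, 0.0]
wrist_force: [-0.4, 0.1, -0.9]
width: 0.726
grip_force: 0.0
```

jog_arm:
  increments:
    - [[0,0,-0.1,0,0,0,0.48],[0,0,-0.3,0,0,0,0.48],[0,0,-0.5,0,0,0,0.48],[0,0,-0.8,0,0,0,0.48],[0,0,-1,0,0,0,0.48]]

```text
time: 16.6
tool_pos: [0.4818, -0.1115, 0.1902]
tcp_rot: [-3.136, -0.162, 0.006]
wrist_force: [0.4, -0.4, 0.0]
width: 0.738
grip_force: 0.0
```

```bash
python3 - <<'E'
from h import *
togo(595,328,104,5.95)
im,d=viewer.read_camera("side");cv2.imwrite("pics/s2.png",im[60:200,190:390].repeat(3,0).repeat(3,1))
E
```

```text
shift [  5.27 -14.18   2.87] turn z -0.01 q6 1.19 tilt [-0.0037  0.001  -1.    ] yaw 5.9
```

View pics/s2.png

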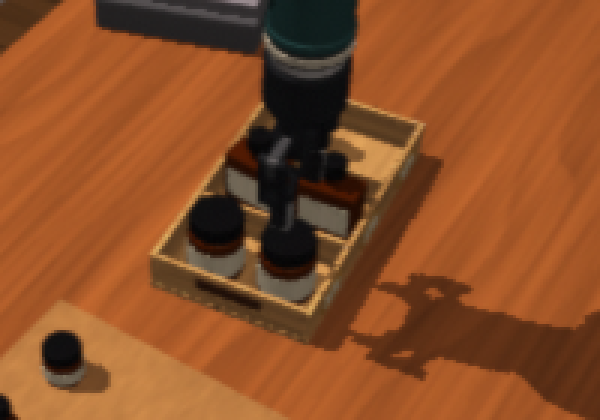

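Both jars stand in the left compartment, at (215,235) and (288,260) in the crop. Next is the bottle: up, then across.

jog_arm:
  increments:
    - [[0,0,-0.7,0,0,0,1],[0,0,-0.6,0,0,0,1],[0.35,-0.9,0,0,0,0,1],[0.4,-1,0,0,0,0,1],[0.4,-1,0,0,0,0,1]]

```text
time: 17.07
tool_pos: [0.5093, -0.0214, 0.2313]
tcp_rot: [3.137, 0.158, 0.005]
wrist_force: [0.4, -1.1, 0.1]
width: 0.999
grip_force: 0.0
```

jog_arm:
  increments:
    - [[0.4,-1,0,0,0,0,1],[0.4,-1,0,0,0,0,1],[0.4,-1,0,0,0,0,1],[0.4,-1,0,0,0,0,1],[0.4,-1,0,0,0,0,1]]

```text
time: 17.48
tool_pos: [0.5532, 0.1352, 0.2304]
tcp_rot: [-3.137, -0.162, -0.002]
wrist_force: [0.8, -0.6, -0.2]
width: 0.999
grip_force: 0.0
```

jog_arm:
  increments:
    - [[0.4,-1,0,0,0,0,1],[0.4,-1,0,0,0,0,1],[0.4,-1,0,0,0,0,1],[0.4,-1,0,0,0,0,1],[0.4,-1,0,0,0,0,1]]

```text
time: 17.9
tool_pos: [0.5974, 0.2907, 0.2303]
tcp_rot: [-3.137, -0.162, -0.001]
wrist_force: [0.5, -0.8, 0.3]
width: 1.002
grip_force: 0.0
```

jog_arm:
  increments:
    - [[0.12,-1,0,0,0,0,1],[0,-0.3,0,0,0,0,1],[0,0,0,0,0,0,1],[0,0,0,0,0,0,1],[0,0,0,0,0,0,1]]

```text
time: 18.32
tool_pos: [0.5964, 0.3269, 0.2296]
tcp_rot: [3.137, 0.161, -0.001]
wrist_force: [0.3, 0.7, -0.8]
width: 1.002
grip_force: 0.0
```

```bash
python3 - <<'E'
from h import *
togo(595,328,104,5.95)
im,d=viewer.read_camera("wrist");cv2.imwrite("pics/w5.png",im)
E
```

```text
shift [-0.04 -0.05  4.19] turn z -0.01 q6 1.93 tilt [-3.e-04 -9.e-04 -1.e+00] yaw 5.88
```

View pics/w5.png

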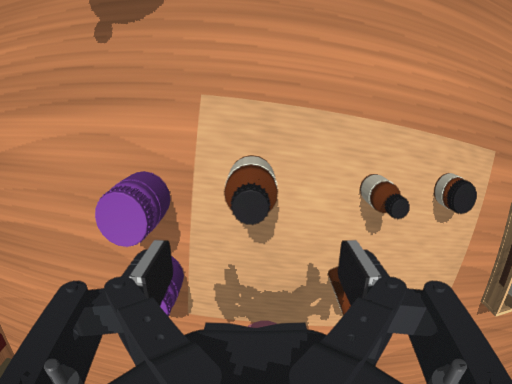

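The bottle cap is at (250,203), centred between the fingers. I'll go down and grip.

jog_arm:
  increments:
    - [[-0.04,-0.05,0.9,0,0,0,1],[0,0,0.9,0,0,0,1],[0,0,0.9,0,0,0,1],[0,0,0.8,0,0,0,1],[0,0,0.6,0,0,0,1]]

```text
time: 18.78
tool_pos: [0.5944, 0.3271, 0.1042]
tcp_rot: [3.136, 0.159, -0.004]
wrist_force: [-0.3, -1.3, 0.1]
width: 0.999
grip_force: 0.0
```

jog_arm:
  increments:
    - [[0,0,0,0,0,0,0.4],[0,0,0,0,0,0,0.1],[0,0,0,0,0,0,-0.2],[0,0,0,0,0,0,-0.4],[0,0,0,0,0,0,-0.6]]

```text
time: 19.2
tool_pos: [0.5967, 0.3298, 0.1089]
tcp_rot: [-3.136, -0.161, -0.006]
wrist_force: [0.1, 0.6, 1.9]
width: 0.525
grip_force: 41.3
```

jog_arm:
  increments:
    - [[0,0,0,0,0,0,-0.6],[0,0,0,0,0,0,-0.6],[0,0,0,0,0,0,-0.6],[0,0,0,0,0,0,-0.6],[0,0,0,0,0,0,-0.6]]

```text
time: 19.62
tool_pos: [0.5967, 0.3299, 0.1089]
tcp_rot: [-3.136, -0.162, -0.006]
wrist_force: [0.5, -1.1, 6.5]
width: 0.519
grip_force: 41.7
```

```bash
python3 - <<'E'
from h import *
togo(503.6,-309.6,234,5.95)
E
```

```text
shift [-5.27 20.88 -4.21] turn z -0.0 q6 1.94 tilt [ 0.0036  0.0011 -1.    ] yaw 5.92
```

jog_arm:
  increments:
    - [[0,0,-0.5,0,0,0,-0.6],[0,0,-1,0,0,0,-0.6],[0,0,-1,0,0,0,-0.6],[0,0,-1,0,0,0,-0.6],[0,0,-0.9,0,0,0,-0.6]]

```text
time: 20.03
tool_pos: [0.5949, 0.3295, 0.2407]
tcp_rot: [-3.137, -0.162, 0.0]
wrist_force: [0.7, 0.1, -2.0]
width: 0.518
grip_force: 41.6
```

jog_arm:
  increments:
    - [[-0.1,0.7,0,0,0,0,-0.6],[-0.25,1,0,0,0,0,-0.6],[-0.3,1,0,0,0,0,-0.6],[-0.3,1,0,0,0,0,-0.6],[-0.3,1,0,0,0,0,-0.6]]

```text
time: 20.45
tool_pos: [0.5715, 0.1843, 0.2389]
tcp_rot: [-3.137, -0.163, 0.001]
wrist_force: [0.1, -0.1, -1.4]
width: 0.519
grip_force: 41.6
```

jog_arm:
  increments:
    - [[-0.3,1,0,0,0,0,-0.6],[-0.3,1,0,0,0,0,-0.6],[-0.3,1,0,0,0,0,-0.6],[-0.3,1,0,0,0,0,-0.6],[-0.3,1,0,0,0,0,-0.6]]

```text
time: 20.87
tool_pos: [0.5421, 0.0304, 0.239]
tcp_rot: [-3.137, -0.162, 0.0]
wrist_force: [0.1, 0.1, -2.2]
width: 0.52
grip_force: 41.6
```

jog_arm:
  increments:
    - [[-0.3,1,0,0,0,0,-0.6],[-0.3,1,0,0,0,0,-0.6],[-0.3,1,0,0,0,0,-0.6],[-0.3,1,0,0,0,0,-0.6],[-0.3,1,0,0,0,0,-0.6]]

```text
time: 21.28
tool_pos: [0.5129, -0.1234, 0.239]
tcp_rot: [-3.137, -0.162, 0.0]
wrist_force: [0.7, -0.6, -1.3]
width: 0.521
grip_force: 41.6
```

jog_arm:
  increments:
    - [[-0.3,1,0,0,0,0,-0.6],[-0.2,1,0,0,0,0,-0.6],[0,1,0,0,0,0,-0.6],[0,1,0,0,0,0,-0.6],[0,0.7,0,0,0,0,-0.6]]

```text
time: 21.7
tool_pos: [0.513, -0.2663, 0.2391]
tcp_rot: [3.137, 0.16, 0.0]
wrist_force: [-0.2, 0.7, -1.7]
width: 0.521
grip_force: 41.6
```

jog_arm:
  increments:
    - [[0,0.4,0,0,0,0,-0.6],[0,0,0,0,0,0,-0.6],[0,0,0,0,0,0,-0.6],[0,0,0,0,0,0,-0.6],[0,0,0,0,0,0,-0.6]]

```text
time: 22.12
tool_pos: [0.5145, -0.2746, 0.2383]
tcp_rot: [-3.136, -0.164, 0.001]
wrist_force: [0.3, -0.1, -2.0]
width: 0.523
grip_force: 41.6
```

```bash
python3 - <<'E'
from h import *
togo(503.6,-309.6,115,5.95)
im,d=viewer.read_camera("wrist");cv2.imwrite("pics/w6.png",im)
E
```

```text
shift [-0.48  1.13  4.11] turn z 0.0 q6 0.93 tilt [-6.e-04  9.e-04 -1.e+00] yaw 5.97
```

View pics/w6.png

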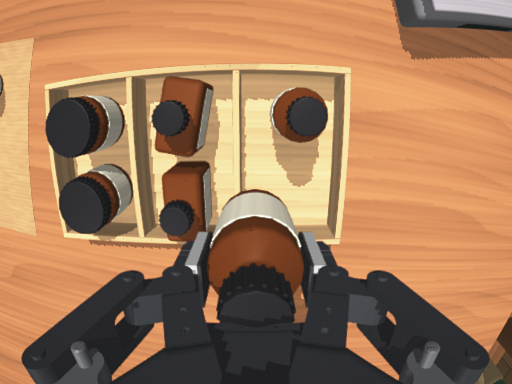

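The bottle is held straight, 34 mm short of its place along y, with the twin at (300,115). I'll shift it and then lower.

jog_arm:
  increments:
    - [[-0.25,0.6,0,0,0,0,-0.6],[-0.23,0.53,0,0,0,0,-0.6],[0,0,0,0,0,0,-0.6],[0,0,0.5,0,0,0,-0.6],[0,0,0.8,0,0,0,-0.6]]

```text
time: 22.58
tool_pos: [0.5059, -0.3118, 0.2026]
tcp_rot: [3.134, 0.162, 0.009]
wrist_force: [1.2, -0.3, -2.9]
width: 0.524
grip_force: 41.8
```

jog_arm:
  increments:
    - [[0,0,0.9,0,0,0,-0.6],[0,0,0.8,0,0,0,-0.6],[0,0,0.6,0,0,0,-0.6],[0,0,0.2,0,0,0,-0.6],[0,0,0,0,0,0,-0.6]]

```text
time: 23.0
tool_pos: [0.5026, -0.3094, 0.1223]
tcp_rot: [-3.134, -0.163, 0.006]
wrist_force: [-0.1, 0.1, -1.7]
width: 0.523
grip_force: 41.7
```

```bash
python3 - <<'E'
from h import *
togo(503.6,-309.6,115,5.95)
E
```

```text
shift [0.03 0.01 0.24] turn z -0.0 q6 0.87 tilt [-0.0038  0.0029 -1.    ] yaw 5.95
```

jog_arm:
  increments:
    - [[0,0,0.04,0,0,0,-0.6],[0,0,0.04,0,0,0,-0.6],[0,0,0.04,0,0,0,-0.6],[0,0,0,0,0,0,-0.6],[0,0,0,0,0,0,-0.6]]

```text
time: 23.42
tool_pos: [0.5042, -0.3115, 0.1218]
tcp_rot: [3.137, 0.162, 0.002]
wrist_force: [-0.2, -0.1, -2.7]
width: 0.519
grip_force: 41.7
```

jog_arm:
  increments:
    - [[0,0,0.03,0,0,0,-0.6],[0,0,0.02,0,0,0,-0.6],[0,0,0,0,0,0,-0.6],[0,0,0,0,0,0,-0.6],[0,0,0,0,0,0,-0.6]]

```text
time: 23.83
tool_pos: [0.5037, -0.3112, 0.1193]
tcp_rot: [-3.137, -0.162, 0.0]
wrist_force: [-0.3, -0.3, -2.0]
width: 0.522
grip_force: 41.7
```

jog_arm:
  increments:
    - [[0,0,0.04,0,0,0,-0.6],[0,0,0.04,0,0,0,-0.6],[0,0,0.02,0,0,0,-0.6],[0,0,0,0,0,0,-0.6],[0,0,0,0,0,0,-0.6]]

```text
time: 24.25
tool_pos: [0.5037, -0.3112, 0.1162]
tcp_rot: [-3.137, -0.162, 0.0]
wrist_force: [1.2, -1.1, -2.4]
width: 0.523
grip_force: 41.7
```

jog_arm:
  increments:
    - [[0,0,0.03,0,0,0,-0.6],[0,0,0.02,0,0,0,-0.6],[0,0,0,0,0,0,-0.6],[0,0,0,0,0,0,-0.6],[0,0,0,0,0,0,-0.6]]

```text
time: 24.67
tool_pos: [0.5038, -0.3113, 0.1149]
tcp_rot: [3.137, 0.162, 0.0]
wrist_force: [-0.4, -0.3, -0.7]
width: 0.522
grip_force: 41.7
```

Just at contact. I'll release and lift away.

jog_arm:
  increments:
    - [[0,0,0.02,0,0,0,-0.6],[0,0,0,0,0,0,0.08],[0,0,0,0,0,0,0.15],[0,0,0,0,0,0,0.25],[0,0,0,0,0,0,0.35]]

```text
time: 25.08
tool_pos: [0.5039, -0.3113, 0.1144]
tcp_rot: [3.137, 0.162, 0.001]
wrist_force: [0.6, 0.6, -0.3]
width: 0.68
grip_force: 0.0
```

jog_arm:
  increments:
    - [[0,0,-0.1,0,0,0,0.35],[0,0,-0.3,0,0,0,0.35],[0,0,-0.6,0,0,0,0.35],[0,0,-1,0,0,0,0.35],[0,0,-1,0,0,0,0.35]]

```text
time: 25.5
tool_pos: [0.5031, -0.3107, 0.2048]
tcp_rot: [-3.136, -0.162, 0.003]
wrist_force: [0.7, -0.2, -0.1]
width: 0.673
grip_force: 0.0
```

jog_arm:
  increments:
    - [[0,0,-1,0,0,0,0.35],[0,0,-1,0,0,0,0.35],[-1,0,0,0,0,0,0.35],[-1,0.5,0,0,0,0,0.35],[-1,1,0,0,0,0,0.35]]

```text
time: 25.92
tool_pos: [0.419, -0.3631, 0.2663]
tcp_rot: [3.136, 0.167, 0.003]
wrist_force: [0.3, -0.1, 0.0]
width: 0.675
grip_force: 0.0
```

jog_arm:
  increments:
    - [[0,1,0,0,0,0,0.35],[0,1,0,0,0,0,0.35],[0,1,0,0,0,0,0.35],[0,0.5,0,0,0,0,0.35],[0,0,0,0,0,0,0.35]]

```text
time: 26.33
tool_pos: [0.4301, -0.4725, 0.2654]
tcp_rot: [3.135, 0.158, 0.002]
wrist_force: [-0.0, -0.2, 0.3]
width: 0.675
grip_force: 0.0
```

```bash
python3 - <<'E'
from h import *
im,d=viewer.read_camera("top");P=cloud("top",d);z=P[...,2]
for n,x,y in [("bottle",503,-310),("jar",483,-111),("flask",493,-211),("small bottle",599,196),("small jar",608,93),("square",485,200)]:
    m=np.hypot(P[...,0]-x/1e3,P[...,1]-y/1e3)<.022
    zt=z[m].max(); q=P[m&(z>zt-.008)]; print(n,q.mean(0).round(3),"top",zt.round(3),len(q))
cv2.imwrite("pics/t2.png",cv2.resize(im,(800,600)))
E
```

```text
bottle [ 0.504 -0.31   0.103] top 0.106 137
jar [ 0.483 -0.111  0.079] top 0.083 302
flask [ 0.493 -0.211  0.097] top 0.101 116
small bottle [0.598 0.196 0.072] top 0.076 66
small jar [0.609 0.093 0.044] top 0.05 143
square [0.484 0.201 0.085] top 0.089 107
```

View pics/t2.png

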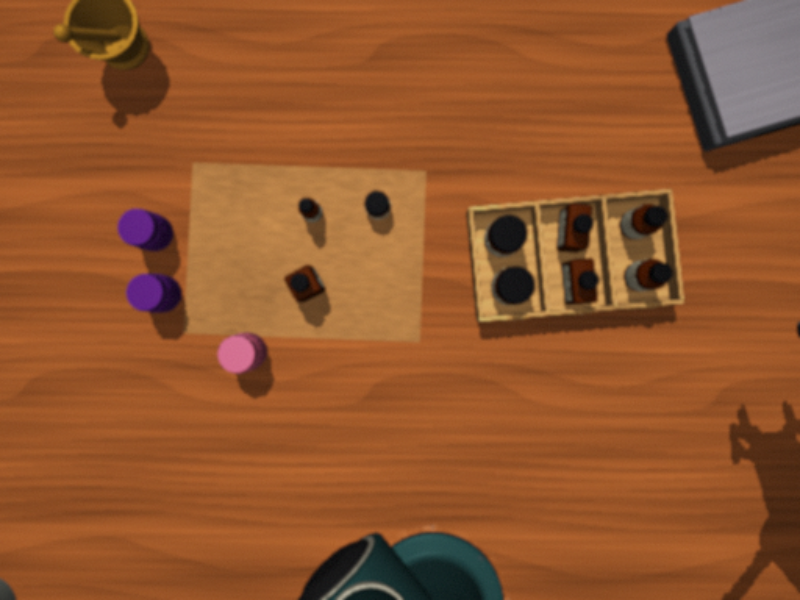

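The top view shows all three pairs standing in their compartments, with the strays at (515,285), (585,281) and (655,274). The look-alikes have not moved, so I'll hand the job in.

```bash
python3 -c "
from workcell import bot
print(bot.finish_job())"
```

```text
the job is handed in; nothing more can be done
None
```

The job is handed in at about 26 s: bottle, jar and flask each stand upright in the tray compartment with their twin, and the look-alikes were not moved; the hand-in call returned no verdict.

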